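Let the electrode down on the ratchet lift

ROBOT

A 6-joint arm with a two-finger parallel gripper is mounted at the origin on the work surface. World frame = base frame: x ahead of the robot, y to its left, z up, the work surface at z = 0. Lengths are in m, angles in rad, forces in N, time in s.
With the tool pointing down it reaches from about 0.35 to 0.975 m from the base axis. Payload 4.9 kg.
Tool frame: the origin (TCP) lies on the front face of the gripper's body, between the roots of the fingers; the fingertips stand 73 mm ahead of it and the grasp point (between the pads) lies 54 mm ahead of it (tip_extent is the distance from the TCP to the fingertips, in m); y points along the fingers, x is the direction in which the jaws open and shut, and the axes are right-handed (so a half turn about y gives the same grasp; the last joint's range is limited). The gripper opens to 85 mm and grips with 20 to 120 N. Pads are 22 mm wide; open, the fingers measure 114 mm over their backs; the gripper's body (76 mm by 85 mm) begins 54 mm behind the grasp point. The pads swing forward as they close: fully open they stand 13 mm farther back than shut.
Start: joints at [1.149, 0.053, 1.613, -0, 1.476, -0.119], TCP at [0.186, 0.597, 0.304] pointing down, gripper open.
Joint ranges: [-3.01, 3.01], [-1.01, 2.22], [0.06, 2.58], [-1.02, 4.17], [0.09, 2.62], [-3.14, 3.14]. Speed limits (rad/s): [2.57, 2.57, 3.14, 3.14, 3.14, 3.14].

INTERFACE

Orientations are given as a unit quaternion [w, x, y, z].
In Python, from plant import state, grab_frame, camera_info, job_done, tip_extent gives the robot as it stands.
- The arm moves only by the tool carry_out, never from a script. Its argument "rows" is a list that holds one entry, the list of rows, each a list of 7 numbers: the turn, a rotation vector about the world's x, y, z as a fraction of full scale, then the shift along the world's x, y, z as a fraction of full scale, then the finger opening in mm, from 0 to 85.4. A call has 1 to 5 rows; each row shifts and turns the commanded pose from where the row before left it; what a row does not reach is not made up. Full scale, the value 1, is 40 mm for a shift and 4 degrees for a turn. A row lasts 1/10 s, in which the tool goes at most 50 mm and 8.59 degrees, less where a joint would pass 70% of its speed; a pose out of reach is approached as far as the arm can. A call with a number of a shift or a turn outside -1 to 1 is refused whole. A call with a gripper value outside its range is refused whole. The fingers move at their own pace and stop on an object; the grip force is fixed at half the most. Time passes only in rows, so rows that do not move let the fingers close. It gives the time, the measured TCP pose, the force and the opening at its end, in the units of the state.
- state(): the state, without advancing time (a new reading comes with each control period).
- grab_frame(name): name is "scene" or "top" or "wrist"; returns the picture (384x512x3 uint8, blue, green, red); there is no depth.
- camera_info(name): a dict with "intrinsics" (3x3 intrinsics, pixels), "xyz" and "rotation" of the camera in the world; the wrist camera has in their place "tool_from_camera" (4x4, takes a point from camera to tool coordinates, whose origin is the TCP and whose axes are the tool frame's). Camera axes: x right, y down, z forward; pixel columns grow to the right and rows downward; lengths in m; the calibration is good to about 2 mm. The wrist camera is an equidistant fisheye: a pixel r from the principal point sees the ray r / f radians off the axis. A picture is of the moment at which its call begins: read the wrist's pose just before it. camera_info takes no time and is no camera call.
- job_done(): hands the job in, once; it reports no verdict.
The state is a dict: "time": time; "joint_pos": joint angles; "joint_vel": joint speeds; "joint_efforts": joint torques, N m; "tool_pos": TCP position; "tool_rot": TCP orientation; "contact_force": force on the tool from outside, world axes, zero at the start; "ft_torque": the same for the moment, N m; "gripper_width": opening from 0.0 (shut) to 1.0 (fully open).
Only numpy, scipy, OpenCV 4.12 (cv2) and the standard library are available. Lean on these libraries where they do the work, as an engineer would, in place of code of your own. Each camera call takes 0.05 s, during which the arm holds its last target.

TASK

Using the black thumb pad of the ratchet lift, lift the pawl clear of its toothed wheel so that the drum turns back and lowers the electrode into the beaker, then let the pawl drop back fully into the wheel so that it holds the electrode with its tip in the bottom third of the beaker, without ever touching the glass. Press the pad gently: do not force the pawl against its stop. Leave the electrode carriage, the drum, the beaker and the other things on the bench alone.

Things in the scene. Friction and masses are not known exactly. Their poses are not given: they have to be found in the camera images.
- lift: Fixed bench lift: blue base, grey upright plate. It stands on screw feet, set 0 to 9 mm up. Origin under the base, below the drum's axis; x along that axis, away from the robot; y from the pad's side to the beaker's side; z up. In this frame, mm: pad x -13, y -120, z 228; pawl pivot y -60, z 203; carriage's rack x 15, y 37, up to 340 high; beaker y 100. The pad is free all round for 35 mm.
- pad (a point): Centre of the top of the round black thumb pad (28 mm across, 8 thick) on the pawl's tail, 60 mm from the pivot. Its weak spring (about 1 N) first takes up a slack of 1.5 to 9 mm, set unseen by a nut beneath. Then the tail goes down and the nose rises as much: very roughly 4 to 5 mm clears the teeth, about 1.5 mm more meets a hard stop. Over 12 N on the pad damages it. Let go, all springs back.
- nose (a point): Foot of the pawl's hooked nose, which catches the teeth at the top of the ratchet wheel (24 saw teeth, tip radius 46 mm, root 40). With the slack gone, pushing the pad takes 3 to 4 N against the spring, and some 1 to 4 N more, varying, while the nose slides up the loaded tooth; that extra vanishes when the nose comes clear and the drum starts to turn.
- tip (a point): Lower end of the electrode (shaft 12 mm across) hanging upright from the carriage, which drives the drum by a rack: 7.85 mm a tooth. With the pawl clear it sinks steadily at 14 to 23 mm/s (damped); after the pawl is dropped it sinks on to the next tooth. Held by the pawl, it rests about 9.5, 17, 25, 33, 41... mm above the beaker's inner floor; below 9 it would soon strike the glass.
- beaker_in (a point): Centre of the inner floor of the loose glass beaker that stands on the lift's base under the electrode: 66 mm across, 95 mm high, inside 90 mm deep.
- drum (a joint): Angle of drum and ratchet wheel (rad), growing as it turns back and the electrode goes down; one tooth is 0.262 rad = 7.85 mm of the electrode. It starts at 0.5 to 1.6, held by the pawl, with the electrode's tip above the beaker's rim.
- pawl (a joint): Pawl angle (rad): 0 = seated between two teeth, about 0.075 = nose just clear of the teeth, 0.103 = against its stop.
- meter: Bystander: hand-held grey meter lying flat, 175 x 80 x 30 mm, origin under its centre.
- spare_beaker: Bystander: small empty glass beaker, 50 mm across, 70 mm high, origin under its centre.
- buffer_bottle: Bystander: white bottle, 52 mm across, about 110 mm high, origin under its centre.
- jug: Bystander: green plastic jug with a handle, 104 mm across, 125 mm high, origin under its centre.

How it is judged:
By the outcome, as a careful person would: the job done as asked, in the order asked, and still so for the second after the job is handed in, with the robot touching nothing.
It also fails if it takes over 45 s, if anything falls off the work surface, if the arm or the gripper's body presses on something with over 40 N, if the wrist force passes 120 N, or if a joint passes its speed limit or range.

## Working session

There is one attempt and no reset: what is moved stays moved. The work goes in short steps, Python scripts to look and compute and a tool call to move; the robot and the scene stay as the last step left them, time stands still between calls to the robot, and variables do not carry over. Pictures are saved under pics/ and viewed, and the job is handed in when it is done.

Besides the shell and the picture viewer there is one more tool, called by a JSON object that holds its "fn" and its "kwargs". carry_out: Moves the arm, as the interface text tells. Shift numbers are shares of 40 mm and turn numbers shares of 4 degrees, none past 1 either way. Its arguments: {"type":"object","properties":{"rows":{"type":"array"}},"required":["rows"]}

```bash
mkdir -p pics; ls; python3 - <<'E'
from plant import *
import cv2
s=state();print(s)
for n in("scene","top","wrist"):
    cv2.imwrite(f"pics/{n}0.png",grab_frame(n)); print(n,camera_info(n))
print(tip_extent if not callable(tip_extent) else tip_extent())
E
```

```text
pics
{'time': 0.0, 'joint_pos': array([ 1.14902468e+00,  5.33793113e-02,  1.61431220e+00, -7.97944442e-06,
        1.47597507e+00, -1.18976941e-01]), 'joint_vel': array([ 4.28784802e-05,  5.15305499e-04,  1.40052485e-03,  9.09747920e-04,
        3.47646000e-04, -1.78802324e-03]), 'joint_efforts': array([-1.49341635e-03, -3.93672073e+01, -3.70180321e+01, -7.07467279e-05,
        6.90075583e-03,  7.53090518e-06]), 'tool_pos': array([0.18615974, 0.59613441, 0.30263806]), 'tool_rot': array([-0.5693264 ,  0.57005361,  0.41823407, -0.41950756]), 'contact_force': array([-0.25987698,  0.15182707,  0.22900264]), 'ft_torque': array([ 0.04861514, -0.00480399,  0.08212901]), 'gripper_width': 0.9984518188750328}
scene {'intrinsics': array([[478.51491535,   0.        , 254.91499299],
       [  0.        , 478.51491535, 192.16360642],
       [  0.        ,   0.        ,   1.        ]]), 'xyz': array([1.08789267, 0.5992088 , 1.10999901]), 'rotation': array([-0.13430128,  0.38230108,  0.86392206, -0.29907812])}
top {'intrinsics': array([[403.24718973,   0.        , 253.3102471 ],
       [  0.        , 403.24718973, 188.71925678],
       [  0.        ,   0.        ,   1.        ]]), 'xyz': array([0.41595515, 0.09777229, 1.07343963]), 'rotation': array([ 0.04482599, -0.6995338 ,  0.71149824, -0.04912579])}
wrist {'intrinsics': array([[297.31863964,   0.        , 251.41418718],
       [  0.        , 297.31863964, 189.88758633],
       [  0.        ,   0.        ,   1.        ]]), 'tool_from_camera': array([[ 9.99998208e-01,  1.41805335e-04, -1.88760161e-03,
        -1.08642937e-03],
       [ 1.85996248e-03, -2.58880965e-01,  9.65907442e-01,
        -7.08598587e-02],
       [-3.51693298e-04, -9.65909222e-01, -2.58880765e-01,
         6.49558036e-02],
       [ 0.00000000e+00,  0.00000000e+00,  0.00000000e+00,
         1.00000000e+00]])}
0.0726
```

View pics/scene0.png

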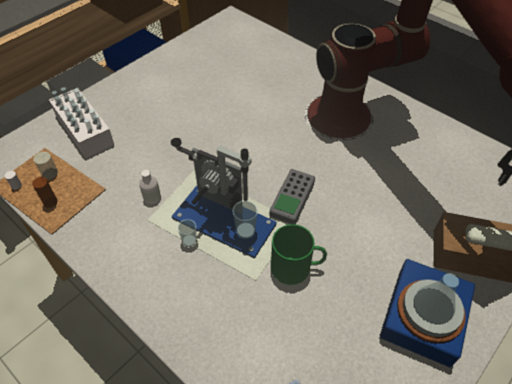

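View pics/top0.png

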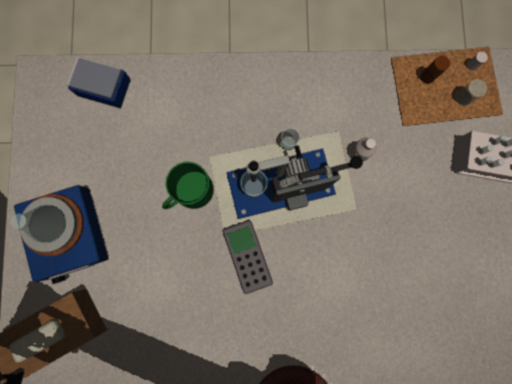

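View pics/wrist0.png

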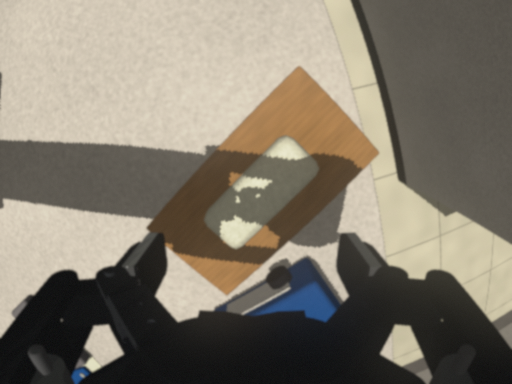

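```bash
python3 - <<'E'
import cv2
a=cv2.imread("pics/top0.png")[110:240,200:400];cv2.imwrite("pics/t0z.png",cv2.resize(a,None,fx=4,fy=4,interpolation=2))
a=cv2.imread("pics/scene0.png")[120:280,140:300];cv2.imwrite("pics/s0z.png",cv2.resize(a,None,fx=3.7,fy=3.7,interpolation=2))
E
```

```text
(no output)
```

View pics/t0z.png

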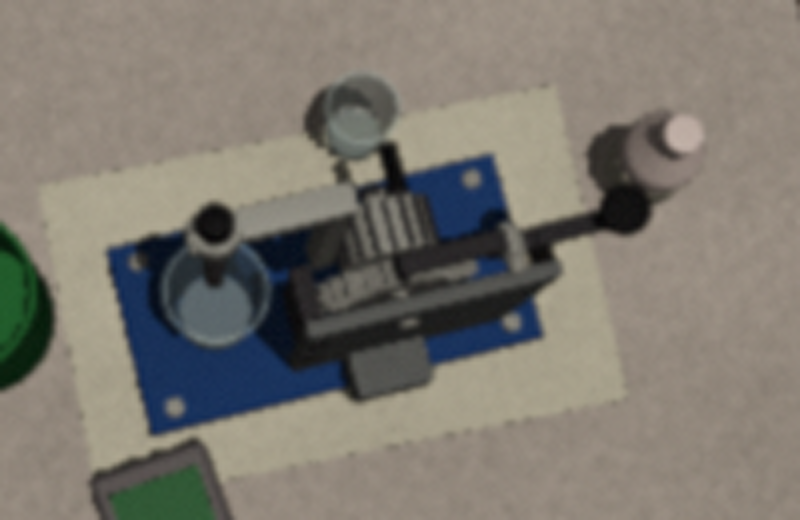

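View pics/s0z.png

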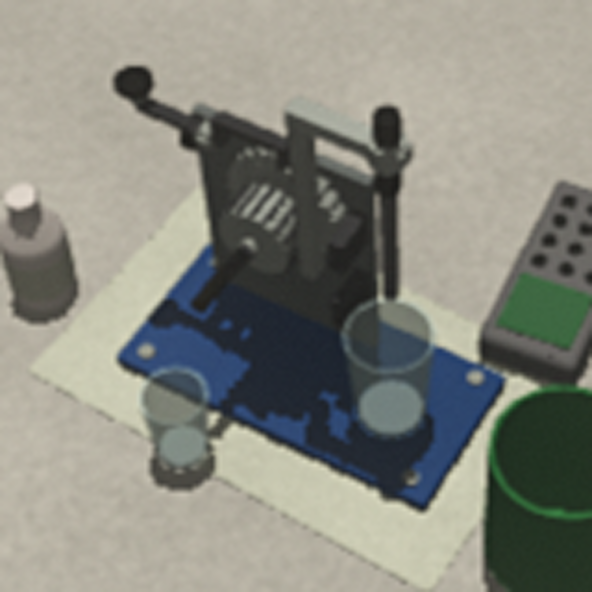

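```bash
cat > h.py <<'E'
from plant import *
import numpy as np, cv2
from scipy.spatial.transform import Rotation as R
def rot(q): return R.from_quat([q[1],q[2],q[3],q[0]]).as_matrix()
def ray(n,u,v):
    c=camera_info(n);K=c["intrinsics"];d=rot(c["rotation"])@np.array([(u-K[0,2])/K[0,0],(v-K[1,2])/K[1,1],1]);return np.array(c["xyz"]),d/np.linalg.norm(d)
def proj(n,p):
    c=camera_info(n);K=c["intrinsics"];q=rot(c["rotation"]).T@(np.array(p)-c["xyz"]);q=K@(q/q[2]);return q[:2]
def plane(n,u,v,z):
    o,d=ray(n,u,v);return o+d*(z-o[2])/d[2]
def tri(a,b):
    (o1,d1),(o2,d2)=a,b
    s=np.linalg.lstsq(np.c_[d1,-d2],o2-o1,rcond=None)[0];p,q=o1+s[0]*d1,o2+s[1]*d2
    return (p+q)/2,np.linalg.norm(p-q)
E
python3 - <<'E'
from h import *
s=state();Rm=rot(s["tool_rot"]);print(Rm.round(3))
print("pad tri",tri(ray("top",356.2,162.2),ray("scene",176.2,142.2)))
print("pad plane z.232",plane("top",356.2,162.2,.232))
t=cv2.imread("pics/top0.png")
hsv=cv2.cvtColor(t,cv2.COLOR_BGR2HSV);m=cv2.inRange(hsv,(105,120,30),(125,255,255));m[:, :220]=0;m[:120]=0;m[225:]=0;m[:,345:]=0
pts=np.argwhere(m)[:,::-1].astype(np.float32);r=cv2.minAreaRect(pts);b=cv2.boxPoints(r);print(r)
w=np.array([plane("top",u,v,.02)[:2] for u,v in b]);print(w.round(4),w.mean(0))
for (u,v) in [(200+134/4,110+262/4),(200+472/4,110+178/4),(200+175/4,110+407/4),(200+511/4,110+321/4)]: print("screw",plane("top",u,v,.022).round(4))
E
```

```text
[[ 0.298 -0.001 -0.955]
 [ 0.955 -0.001  0.298]
 [-0.002 -1.     0.   ]]
pad tri (array([ 0.58277001, -0.12952987,  0.22283874]), np.float64(0.002418620047332564))
pad plane z.232 [ 0.58171056 -0.12810463  0.232     ]
((280.5294189453125, 183.11764526367188), (46.566837310791016, 99.43960571289062), 75.96376037597656)
[[ 0.6011  0.16  ]
 [ 0.6623 -0.0984]
 [ 0.5402 -0.1232]
 [ 0.481   0.1316]] [0.57112036 0.01748858]
screw [0.5926 0.1419 0.022 ]
screw [ 0.6456 -0.0837  0.022 ]
screw [0.4963 0.1161 0.022 ]
screw [ 0.5492 -0.1057  0.022 ]
```

{"fn": "carry_out", "kwargs": {"rows": [[[0,0,0,0.2,-0.3,0.9,0],[0,0,0,0.3,-0.4,0.9,0],[0,0,0,0.4,-0.5,0.9,0],[0,0,0,0.4,-0.6,0.9,0],[0,0,0,0.5,-0.8,0.5,0]]]}}

```text
time: 0.65
tool_pos: [0.2586, 0.4922, 0.4714]
tool_rot: [0.57, -0.569, -0.421, 0.418]
contact_force: [0.8, 0.7, 0.3]
gripper_width: 0.139
```

{"fn": "carry_out", "kwargs": {"rows": [[[0,0,0,0.5,-1,0,0],[0,0,0,0.5,-1,0,0],[0,0,0,0.5,-1,0,0],[0,0,0,0.5,-1,0,0],[0,0,0,0.5,-1,0,0]]]}}

```text
time: 1.15
tool_pos: [0.3586, 0.2909, 0.4676]
tool_rot: [-0.57, 0.57, 0.419, -0.419]
contact_force: [1.5, 0.4, -0.8]
gripper_width: -0.003
```

{"fn": "carry_out", "kwargs": {"rows": [[[0,0,0,0.6,-1,0,0],[0,0,0,0.6,-1,0,0],[0,0,0,0.6,-1,0,0],[0,0,0,0.6,-1,0,0],[0,0,0,0.6,-1,0,0]]]}}

```text
time: 1.65
tool_pos: [0.4788, 0.0907, 0.4677]
tool_rot: [0.57, -0.57, -0.419, 0.419]
contact_force: [0.9, 0.4, -0.4]
gripper_width: 0.002
```

{"fn": "carry_out", "kwargs": {"rows": [[[0,0,0,0.45,-0.9,0,0],[0,0,0,0.45,-0.9,0,0],[0,0,0,0.45,-0.9,0,0],[0,0,0,0.45,-0.9,0,0],[0,0,0,0.45,-0.9,0,0]]]}}

```text
time: 2.15
tool_pos: [0.5688, -0.0891, 0.4675]
tool_rot: [0.57, -0.57, -0.419, 0.419]
contact_force: [1.1, 0.1, 0.6]
gripper_width: -0.002
```

{"fn": "carry_out", "kwargs": {"rows": [[[0,0,0,0.1,-0.4,-0.5,0],[0,0,0,0,0,-0.8,0],[0,0,0,0,0,-0.8,0],[0,0,0,0,0,-0.5,0],[0,0,0,0,0,0,0]]]}}

```text
time: 2.65
tool_pos: [0.571, -0.1031, 0.359]
tool_rot: [0.572, -0.567, -0.417, 0.421]
contact_force: [0.0, 1.1, -0.1]
gripper_width: -0.002
```

```bash
python3 - <<'E'
from h import *
s=state();print(s["time"],s["tool_pos"],s["contact_force"])
for n in("wrist","scene","top"): cv2.imwrite(f"pics/{n}1.png",grab_frame(n))
a=cv2.imread("pics/scene1.png")[60:260,120:300];cv2.imwrite("pics/s1z.png",cv2.resize(a,None,fx=3,fy=3,interpolation=2))
E
```

```text
2.65 [ 0.57095139 -0.10314586  0.35897117] [ 0.02065262  1.1195533  -0.08778953]
```

View pics/wrist1.png

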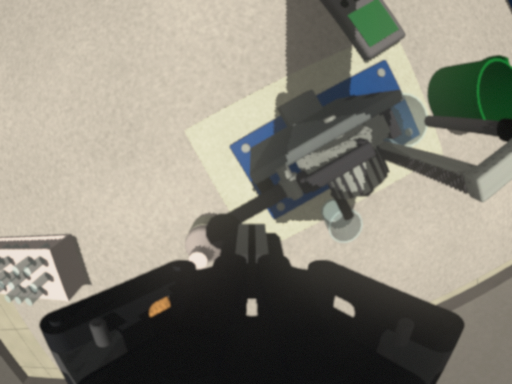

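View pics/s1z.png

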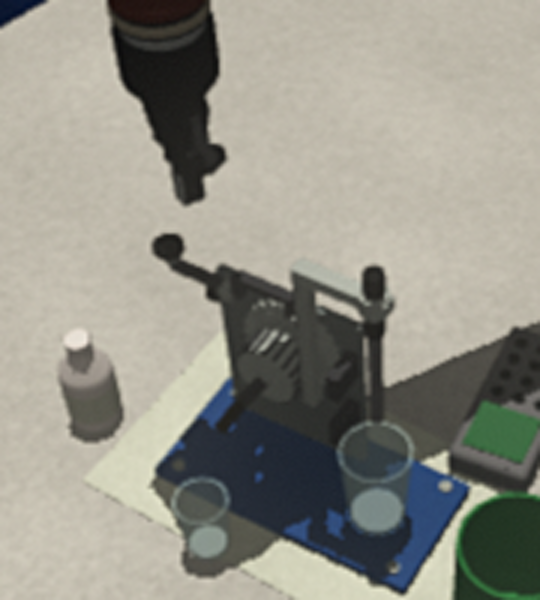

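```bash
cat >> h.py <<'E'
def wray(u,v,s):
    c=camera_info("wrist");K=c["intrinsics"];T=np.array(c["tool_from_camera"])
    x,y=u-K[0,2],v-K[1,2];r=np.hypot(x,y);th=r/K[0,0]
    d=np.array([np.sin(th)*x/r,np.sin(th)*y/r,np.cos(th)]);Rm=rot(s["tool_rot"])
    return Rm@T[:3,3]+s["tool_pos"],Rm@T[:3,:3]@d
E
python3 - <<'E'
from h import *
s=state();print(s["time"],s["tool_pos"])
a=cv2.imread("pics/wrist1.png")[170:290,150:310];cv2.imwrite("pics/w1z.png",cv2.resize(a,None,fx=5,fy=5,interpolation=2))
for uv in[(210,230),(212,228)]:
    o,d=wray(*uv,s);print(o+d*(.232-o[2])/d[2])
Rm=rot(s["tool_rot"]);tip=s["tool_pos"]+Rm[:,1]*.0726;print("tip",tip)
E
```

```text
2.8 [ 0.5727231  -0.10353414  0.36537345]
[ 0.58319556 -0.14082882  0.232     ]
[ 0.58210065 -0.13882082  0.232     ]
tip [ 0.57285339 -0.10357829  0.29277358]
```

View pics/w1z.png

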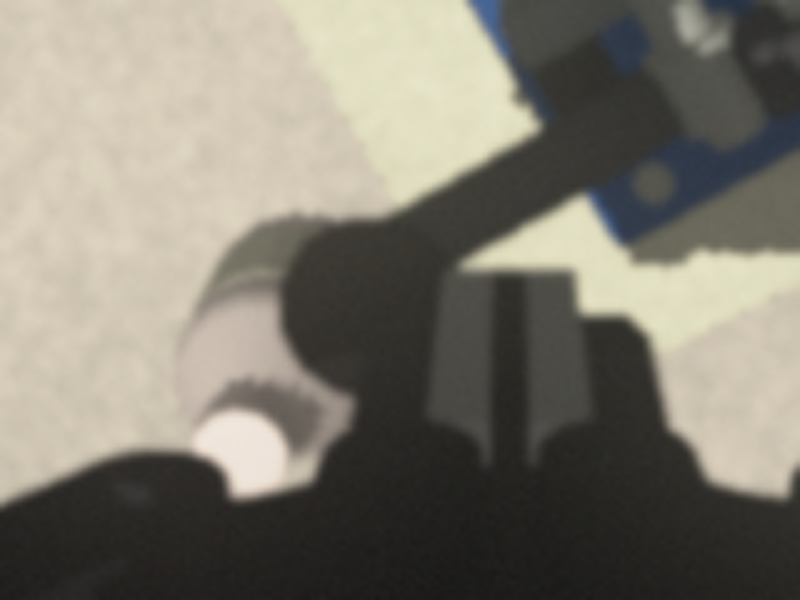

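```bash
python3 - <<'E'
from h import *
s=dict(state());
for p in ([.5709,-.1031,.359],s["tool_pos"]):
  s["tool_pos"]=np.array(p)
  for uv in[(223,230),(206,226)]:
    o,d=wray(*uv,s);print(o+d*(.230-o[2])/d[2])
# tri pad from settled top image
for n in("top",):
    a=cv2.imread(f"pics/{n}1.png")[110:240,200:400];cv2.imwrite("pics/t1z.png",cv2.resize(a,None,fx=4,fy=4,interpolation=2))
E
```

```text
[ 0.58256064 -0.13001218  0.23      ]
[ 0.57598463 -0.14094755  0.23      ]
[ 0.58674859 -0.13189125  0.23      ]
[ 0.57996274 -0.14317556  0.23      ]
```

View pics/t1z.png

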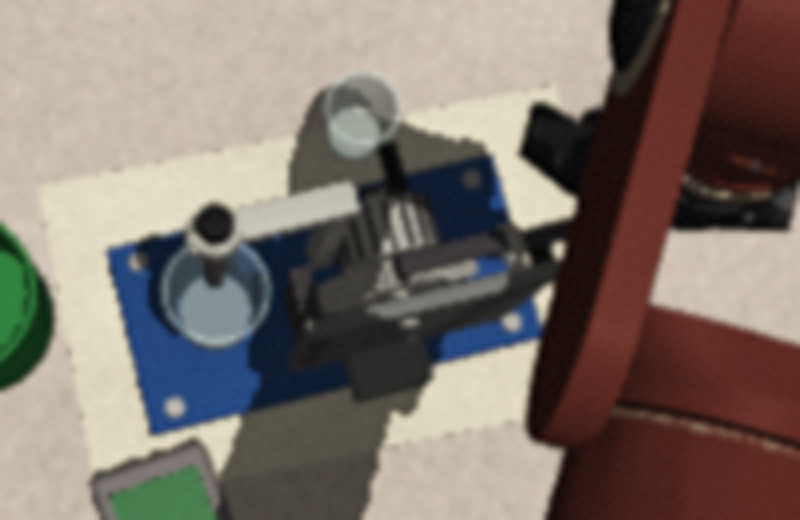

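{"fn": "carry_out", "kwargs": {"rows": [[[0,0,0,0.25,-0.65,0,0],[0,0,0,0,0,-0.45,0],[0,0,0,0,0,-0.45,0],[0,0,0,0,0,0,0],[0,0,0,0,0,0,0]]]}}

```text
time: 3.3
tool_pos: [0.5819, -0.1288, 0.3269]
tool_rot: [0.57, -0.569, -0.419, 0.419]
contact_force: [0.5, -0.5, -0.2]
gripper_width: -0.004
```

```bash
python3 - <<'E'
from h import *
s=state();print(s["time"],s["tool_pos"],s["contact_force"])
for n in("wrist","scene"): cv2.imwrite(f"pics/{n}2.png",grab_frame(n))
a=cv2.imread("pics/wrist2.png")[170:290,150:310];a=cv2.resize(a,None,fx=3.5,fy=3.5,interpolation=2)
b=cv2.imread("pics/scene2.png")[110:270,150:270];b=cv2.resize(b,None,fx=3.6,fy=3.6,interpolation=2)
cv2.imwrite("pics/w2z.png",a);cv2.imwrite("pics/s2z.png",b)
print(state()["tool_pos"])
E
```

```text
3.3 [ 0.58189364 -0.12876789  0.32687953] [ 0.49273497 -0.51966552 -0.22629686]
[ 0.58247127 -0.12904346  0.32852115]
```

View pics/w2z.png

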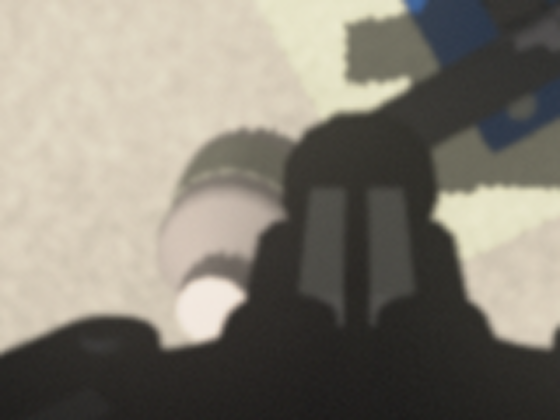

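View pics/s2z.png

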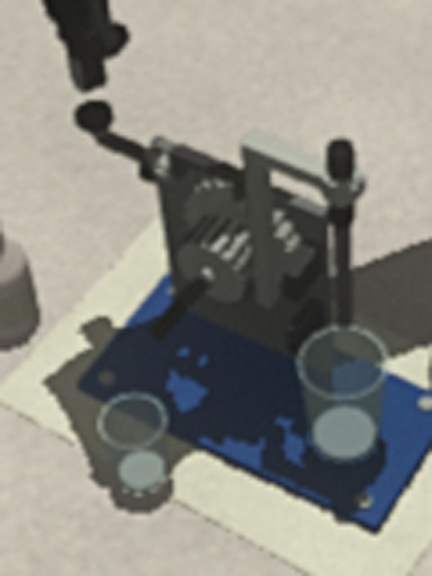

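```bash
python3 - <<'E'
from h import *
cap=tri(ray("top",253.7,165.5),ray("scene",244.7,151.7));print("cap",cap)
print("floor",tri(ray("top",253,186.3),ray("scene",150+344/3.6,110+432/3.6)))
print("rim",tri(ray("top",200+215/4,110+295/4),ray("scene",150+341/3.6,110+363/3.6)))
y=np.array([-.229,.973]);x=np.array([.973,.229])
pad=np.array([.5825,-.1293]);o=pad+.013*x+.120*y;print("orig",o,"beaker?",o+.1*y)
def zax(p,u,v):
    # closest point on vertical axis through p
    c,d=ray("scene",u,v);t=tri((c,d),(np.array([p[0],p[1],0.]),np.array([0,0,1.])));return t
b=o+.1*y
print("tip",zax(cap[0],245.3,200.3),zax(b,245.3,200.3))
for z in (.03,.05,.12,.14,.2,.3):print(z,proj("scene",[*b,z]),proj("top",[*b,z]))
E
```

```text
cap (array([0.5592001 , 0.09156832, 0.32746446]), np.float64(0.0017553494293638654))
floor (array([0.56273663, 0.09185318, 0.01815782]), np.float64(0.00256327860949232))
rim (array([0.55866974, 0.08896236, 0.09997822]), np.float64(0.0011568395535459374))
orig [ 0.567669 -0.009563] beaker? [0.544769 0.087737]
tip (array([0.55920552, 0.09156267, 0.14825243]), np.float64(1.5664958348403745e-05)) (array([0.5472788 , 0.08512323, 0.13111184]), np.float64(0.007247300738414015))
0.03 [248.4055255  222.63314593] [254.32633892 192.76865409]
0.05 [248.35151769 218.42196267] [254.38451245 191.80958803]
0.12 [248.15171297 202.84247069] [254.60699693 188.14164331]
0.14 [248.09132933 198.13414104] [254.67658141 186.99445313]
0.2 [247.90050758 183.2550828 ] [254.90408371 183.24378316]
0.3 [247.54608624 155.61957698] [255.35997686 175.7277942 ]
```

```bash
python3 - <<'E'
from h import *
ax=np.array([.5594,.0914,0])
def zax(u,v): return tri(ray("scene",u,v),(ax,np.array([0,0,1.])))[0][2]
print("floor",zax(245.6,230),"rim",zax(150+341/3.6,110+363/3.6),"tip",zax(245.3,200.3))
for z in range(0,360,20): print(z,proj("scene",[*ax[:2],z/1000]).round(1),end=" ")
b=cv2.imread("pics/scene2.png")[185:245,220:275];cv2.imwrite("pics/b2.png",cv2.resize(b,None,fx=10,fy=10,interpolation=cv2.INTER_CUBIC)[:600])
# predicted ellipses drawn
E
```

```text
floor 0.013722802802663045 rim 0.10318227282789086 tip 0.14828866424177228
0 [245.9 232.8] 20 [245.8 228.7] 40 [245.7 224.6] 60 [245.6 220.3] 80 [245.5 216. ] 100 [245.4 211.5] 120 [245.3 207. ] 140 [245.2 202.3] 160 [245.1 197.5] 180 [245.  192.5] 200 [244.9 187.5] 220 [244.8 182.3] 240 [244.7 176.9] 260 [244.6 171.4] 280 [244.5 165.7] 300 [244.4 159.9] 320 [244.2 153.9] 340 [244.1 147.8]
```

View pics/b2.png

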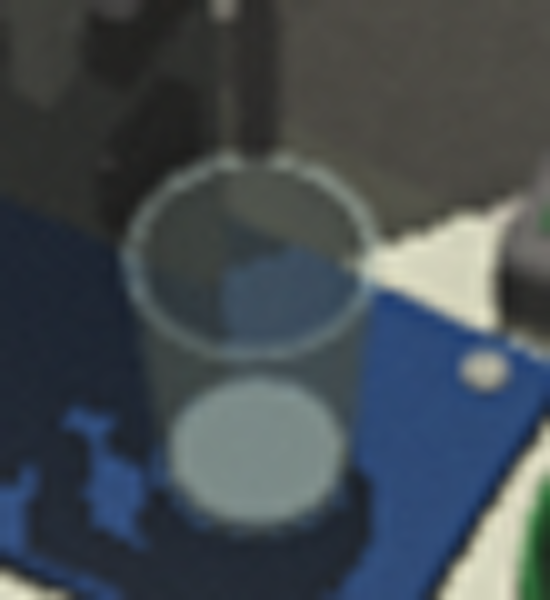

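{"fn": "carry_out", "kwargs": {"rows": [[[0,0,0,0,0,-0.2,0],[0,0,0,0,0,-0.15,0],[0,0,0,0,0,0,0],[0,0,0,0,0,0,0]]]}}

```text
time: 3.8
tool_pos: [0.5822, -0.1294, 0.3134]
tool_rot: [0.57, -0.569, -0.419, 0.419]
contact_force: [0.4, 0.4, 0.1]
gripper_width: 0.002
```

{"fn": "carry_out", "kwargs": {"rows": [[[0,0,0,0,0,0,0],[0,0,0,0,0,0,0]]]}}

```text
time: 4.0
tool_pos: [0.5825, -0.1295, 0.3143]
tool_rot: [-0.57, 0.57, 0.419, -0.419]
contact_force: [-0.2, 0.1, -0.8]
gripper_width: -0.001
```

{"fn": "carry_out", "kwargs": {"rows": [[[0,0,0,0,0,-0.04,0],[0,0,0,0,0,0,0],[0,0,0,0,0,0,0]]]}}

```text
time: 4.3
tool_pos: [0.5823, -0.1294, 0.3122]
tool_rot: [0.57, -0.57, -0.419, 0.419]
contact_force: [-0.6, -0.6, -0.3]
gripper_width: -0.002
```

{"fn": "carry_out", "kwargs": {"rows": [[[0,0,0,0,0,-0.04,0],[0,0,0,0,0,0,0]]]}}

```text
time: 4.5
tool_pos: [0.5823, -0.1294, 0.3104]
tool_rot: [0.57, -0.57, -0.419, 0.419]
contact_force: [0.5, 1.5, -0.3]
gripper_width: 0.0
```

```bash
cat > f.py <<'E'
import sys
from h import *
n=int(sys.argv[1]);F=[];Z=[]
for i in range(n):
    im=grab_frame("scene");s=state();F.append(s["contact_force"][2]);Z.append(s["tool_pos"][2])
print(round(s["time"],2),"z",np.round(np.mean(Z)*1e3,2),"F",np.mean(F).round(2),"+-",(np.std(F)/n**.5).round(2))
cv2.imwrite(f"pics/p_{s['time']:.2f}.png",im)
E
python3 f.py 6
```

```text
4.8 z 310.66 F 0.32 +- 0.09
```

{"fn": "carry_out", "kwargs": {"rows": [[[0,0,0,0,0,-0.05,0],[0,0,0,0,0,0,0]]]}}

```text
time: 5.0
tool_pos: [0.5822, -0.1294, 0.3083]
tool_rot: [0.57, -0.57, -0.419, 0.419]
contact_force: [-0.2, 0.0, -1.3]
gripper_width: -0.001
```

```bash
python3 f.py 6
```

```text
5.3 z 308.62 F 0.38 +- 0.14
```

{"fn": "carry_out", "kwargs": {"rows": [[[0,0,0,0,0,-0.05,0],[0,0,0,0,0,0,0]]]}}

```text
time: 5.5
tool_pos: [0.5822, -0.1294, 0.3063]
tool_rot: [0.57, -0.57, -0.419, 0.419]
contact_force: [0.2, 0.3, 0.8]
gripper_width: -0.001
```

```bash
python3 f.py 6
```

```text
5.8 z 306.62 F -0.24 +- 0.14
```

{"fn": "carry_out", "kwargs": {"rows": [[[0,0,0,0,0,-0.04,0],[0,0,0,0,0,0,0]]]}}

```text
time: 6.0
tool_pos: [0.5823, -0.1294, 0.3048]
tool_rot: [0.57, -0.57, -0.419, 0.419]
contact_force: [-1.0, -0.6, -0.7]
gripper_width: 0.001
```

```bash
python3 f.py 6
```

```text
6.3 z 305.03 F -0.0 +- 0.17
```

{"fn": "carry_out", "kwargs": {"rows": [[[0,0,0,0,0,-0.04,0],[0,0,0,0,0,0,0]]]}}

```text
time: 6.5
tool_pos: [0.5823, -0.1294, 0.3032]
tool_rot: [0.57, -0.57, -0.419, 0.419]
contact_force: [0.5, 0.2, -0.2]
gripper_width: -0.001
```

```bash
python3 f.py 6
```

```text
6.8 z 303.43 F 0.35 +- 0.22
```

{"fn": "carry_out", "kwargs": {"rows": [[[0,0,0,0,0,-0.04,0],[0,0,0,0,0,0,0]]]}}

```text
time: 7.0
tool_pos: [0.5823, -0.1294, 0.3016]
tool_rot: [0.57, -0.57, -0.419, 0.419]
contact_force: [-0.2, 0.0, 0.1]
gripper_width: 0.001
```

```bash
python3 f.py 6
```

```text
7.3 z 301.86 F -0.11 +- 0.17
```

{"fn": "carry_out", "kwargs": {"rows": [[[0,0,0,0,0,-0.03,0],[0,0,0,0,0,0,0]]]}}

```text
time: 7.5
tool_pos: [0.5824, -0.1294, 0.3007]
tool_rot: [-0.57, 0.57, 0.419, -0.419]
contact_force: [0.1, 0.2, 1.1]
gripper_width: 0.004
```

```bash
python3 f.py 5; ls -t pics | head -1; python3 - <<'E'
import cv2,glob,os
f=max(glob.glob("pics/p_*"),key=os.path.getmtime)
a=cv2.imread(f)[110:190,150:270];cv2.imwrite("pics/z3.png",cv2.resize(a,None,fx=6,fy=6,interpolation=2))
E
```

```text
7.75 z 300.8 F 0.83 +- 0.15
p_7.75.png
```

View pics/z3.png

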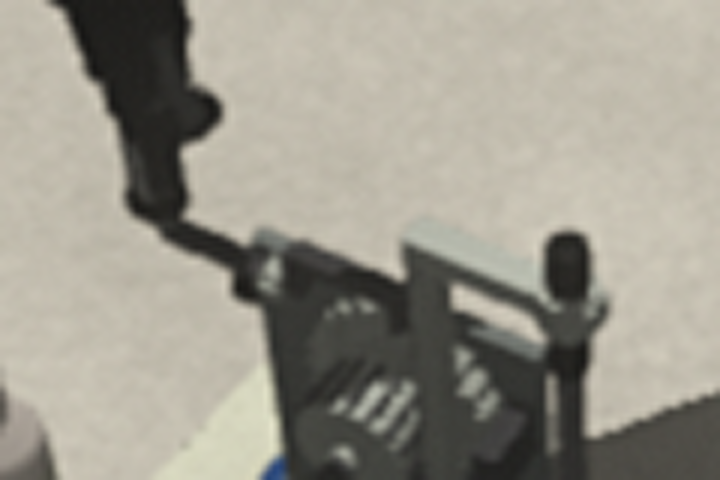

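{"fn": "carry_out", "kwargs": {"rows": [[[0,0,0,0,0,-0.025,0],[0,0,0,0,0,0,0]]]}}

```text
time: 7.95
tool_pos: [0.5824, -0.1295, 0.2996]
tool_rot: [-0.57, 0.57, 0.419, -0.419]
contact_force: [-1.2, 0.7, 0.7]
gripper_width: -0.001
```

```bash
python3 f.py 4
```

```text
8.15 z 299.68 F 0.58 +- 0.13
```

{"fn": "carry_out", "kwargs": {"rows": [[[0,0,0,0,0,-0.025,0],[0,0,0,0,0,0,0]]]}}

```text
time: 8.35
tool_pos: [0.5824, -0.1294, 0.2986]
tool_rot: [0.57, -0.57, -0.419, 0.419]
contact_force: [-0.2, 0.1, 0.9]
gripper_width: 0.001
```

```bash
python3 f.py 4
```

```text
8.55 z 298.67 F 0.9 +- 0.12
```

{"fn": "carry_out", "kwargs": {"rows": [[[0,0,0,0,0,-0.025,0],[0,0,0,0,0,0,0]]]}}

```text
time: 8.75
tool_pos: [0.5823, -0.1295, 0.2975]
tool_rot: [0.57, -0.57, -0.419, 0.419]
contact_force: [0.4, -0.5, 0.9]
gripper_width: 0.001
```

```bash
python3 f.py 4
```

```text
8.95 z 297.67 F 0.67 +- 0.22
```

{"fn": "carry_out", "kwargs": {"rows": [[[0,0,0,0,0,-0.025,0],[0,0,0,0,0,0,0]]]}}

```text
time: 9.15
tool_pos: [0.5824, -0.1295, 0.2966]
tool_rot: [0.57, -0.57, -0.419, 0.419]
contact_force: [0.2, 0.6, 0.0]
gripper_width: 0.002
```

```bash
python3 f.py 4
```

```text
9.35 z 296.67 F 0.9 +- 0.19
```

{"fn": "carry_out", "kwargs": {"rows": [[[0,0,0,0,0,-0.025,0],[0,0,0,0,0,0,0]]]}}

```text
time: 9.55
tool_pos: [0.5824, -0.1295, 0.2958]
tool_rot: [-0.57, 0.57, 0.419, -0.419]
contact_force: [-0.4, -0.0, 2.0]
gripper_width: 0.002
```

```bash
python3 f.py 4
```

```text
9.75 z 295.81 F 1.71 +- 0.05
```

{"fn": "carry_out", "kwargs": {"rows": [[[0,0,0,0,0,-0.015,0],[0,0,0,0,0,0,0]]]}}

```text
time: 9.95
tool_pos: [0.5824, -0.1295, 0.2957]
tool_rot: [-0.57, 0.57, 0.419, -0.419]
contact_force: [-1.1, -0.2, 4.7]
gripper_width: 0.001
```

```bash
python3 f.py 3
```

```text
10.1 z 295.7 F 5.12 +- 0.39
```

{"fn": "carry_out", "kwargs": {"rows": [[[0,0,0,0,0,-0.015,0],[0,0,0,0,0,0,0]]]}}

```text
time: 10.3
tool_pos: [0.5825, -0.1296, 0.2952]
tool_rot: [-0.569, 0.57, 0.419, -0.419]
contact_force: [-1.5, 0.1, 6.3]
gripper_width: 0.003
```

```bash
python3 f.py 3
```

```text
10.45 z 295.27 F 5.44 +- 0.33
```

{"fn": "carry_out", "kwargs": {"rows": [[[0,0,0,0,0,-0.02,0],[0,0,0,0,0,0,0]]]}}

```text
time: 10.65
tool_pos: [0.5825, -0.1297, 0.2946]
tool_rot: [-0.569, 0.57, 0.419, -0.419]
contact_force: [-1.7, -0.2, 6.4]
gripper_width: 0.0
```

{"fn": "carry_out", "kwargs": {"rows": [[[0,0,0,0,0,-0.02,0],[0,0,0,0,0,0,0]]]}}

```text
time: 10.85
tool_pos: [0.5825, -0.1299, 0.294]
tool_rot: [-0.569, 0.57, 0.419, -0.419]
contact_force: [-2.0, -0.7, 5.0]
gripper_width: -0.003
```

{"fn": "carry_out", "kwargs": {"rows": [[[0,0,0,0,0,-0.02,0],[0,0,0,0,0,0,0]]]}}

```text
time: 11.05
tool_pos: [0.5826, -0.13, 0.2933]
tool_rot: [-0.569, 0.57, 0.419, -0.419]
contact_force: [-1.9, -1.0, 6.9]
gripper_width: 0.0
```

```bash
python3 f.py 3
```

```text
11.2 z 293.27 F 6.62 +- 0.21
```

```bash
cat > trk.py <<'E'
from h import *
ax=np.array([.5594,.0914])
REF=cv2.cvtColor(cv2.imread("pics/p_9.75.png"),cv2.COLOR_BGR2GRAY).astype(np.float32)
u0,v0=proj("scene",[*ax,.3275])
T=REF[147:168,238:252]  # cap + collar
def drop(im):
    """mm sunk since start, by cap match"""
    g=cv2.cvtColor(im,cv2.COLOR_BGR2GRAY).astype(np.float32)
    r=cv2.matchTemplate(g[140:225,235:257],T,cv2.TM_CCOEFF_NORMED)
    _,m,_,(x,y)=cv2.minMaxLoc(r);sub=0
    if 0<y<r.shape[0]-1:
        a,b,c=r[y-1,x],r[y,x],r[y+1,x];sub=.5*(a-c)/(a-2*b+c)
    dv=y+sub-7
    zs=np.arange(.15,.33,.0005);vv=np.array([proj("scene",[*ax,z])[1] for z in zs])
    vc=157.5;z0=np.interp(-vc,-vv[::1],zs); z1=np.interp(-(vc+dv),-vv,zs)
    return (z0-z1)*1e3,m
if __name__=="__main__":
    import sys
    n=int(sys.argv[1]);o=[]
    for i in range(n):
        s0=state();im=grab_frame("scene");o.append((round(s0["time"],2),*[round(float(q),2) for q in drop(im)]))
    s=state();cv2.imwrite(f"pics/p_{s['time']:.2f}.png",im)
    print(o,"now",s["time"],"z",(s["tool_pos"][2]*1e3).round(2),"F",s["contact_force"].round(1))
E
python3 - <<'E'
import glob
from trk import *
for f in sorted(glob.glob("pics/p_*")): print(f,drop(cv2.imread(f)))
E
```

```text
pics/p_10.10.png (np.float64(-0.02645250278204836), 0.9997289180755615)
pics/p_10.45.png (np.float64(-0.03344862803522641), 0.9996216297149658)
pics/p_11.20.png (np.float64(-0.132824246594887), 0.9990098476409912)
pics/p_4.80.png (np.float64(-0.04177248508824283), 0.9998326301574707)
pics/p_5.30.png (np.float64(-0.041517152049808104), 0.9998398423194885)
pics/p_5.80.png (np.float64(-0.03140596372769311), 0.9998332262039185)
pics/p_6.30.png (np.float64(-0.03191662980456256), 0.9998594522476196)
pics/p_6.80.png (np.float64(-0.03768715647328724), 0.9998102188110352)Traceback (most recent call last):
  File "<stdin>", line 3, in <module>
  File "trk.py", line 14, in drop
    zs=np.arange(.15,.33,.0005);vv=np.array([proj("scene",[*ax,z])[1] for z in zs])
                                             ~~~~^^^^^^^^^^^^^^^^^
  File "h.py", line 8, in proj
    c=camera_info(n);K=c["intrinsics"];q=rot(c["rotation"]).T@(np.array(p)-c["xyz"]);q=K@(q/q[2]);return q[:2]
ValueError: time passes only in moves, steps and waits
```

{"fn": "carry_out", "kwargs": {"rows": [[[0,0,0,0,0,-0.015,0],[0,0,0,0,0,0,0]]]}}

```text
time: 11.4
tool_pos: [0.5826, -0.1301, 0.2928]
tool_rot: [-0.569, 0.571, 0.419, -0.419]
contact_force: [-1.6, -1.9, 6.3]
gripper_width: -0.006
```

```bash
python3 trk.py 1
```

```text
[(11.4, -0.12, 1.0)] now 11.45 z 292.74 F [-1.5 -1.8  6.2]
```

{"fn": "carry_out", "kwargs": {"rows": [[[0,0,0,0,0,-0.015,0],[0,0,0,0,0,0,0]]]}}

```text
time: 11.65
tool_pos: [0.5827, -0.1302, 0.2923]
tool_rot: [-0.569, 0.571, 0.419, -0.419]
contact_force: [-1.3, -1.5, 5.9]
gripper_width: -0.003
```

```bash
python3 trk.py 1
```

```text
[(11.65, -0.12, 1.0)] now 11.7 z 292.22 F [-1.2 -1.6  5.7]
```

```bash
sed -i '/^from scipy/a import functools\nimport plant\ncamera_info=functools.lru_cache(None)(plant.camera_info)' h.py; python3 - <<'E'
from trk import *
print(drop(cv2.imread("pics/p_7.75.png")))
E
```

```text
(np.float64(-0.03998515381919976), 0.9998267889022827)
```

{"fn": "carry_out", "kwargs": {"rows": [[[0,0,0,0,0,-0.012,0],[0,0,0,0,0,0,0]]]}}

```text
time: 11.9
tool_pos: [0.5827, -0.1303, 0.2917]
tool_rot: [-0.569, 0.571, 0.419, -0.419]
contact_force: [-1.6, -3.2, 5.9]
gripper_width: -0.001
```

```bash
python3 trk.py 1
```

```text
[(11.9, -0.1, 1.0)] now 11.95 z 291.76 F [-2.1 -2.   7.4]
```

{"fn": "carry_out", "kwargs": {"rows": [[[0,0,0,0,0,-0.012,0],[0,0,0,0,0,0,0]]]}}

```text
time: 12.15
tool_pos: [0.5827, -0.1304, 0.291]
tool_rot: [-0.569, 0.571, 0.419, -0.419]
contact_force: [-0.3, -2.4, 6.2]
gripper_width: 0.0
```

```bash
python3 trk.py 1
```

```text
[(12.15, 1.44, 0.98)] now 12.2 z 290.9 F [-0.1 -2.9  4.2]
```

{"fn": "carry_out", "kwargs": {"rows": [[[0,0,0,0,0,-0.007,0]]]}}

```text
time: 12.3
tool_pos: [0.5828, -0.1305, 0.2907]
tool_rot: [-0.569, 0.571, 0.419, -0.419]
contact_force: [-0.8, -3.4, 5.6]
gripper_width: -0.001
```

```bash
python3 trk.py 3
```

```text
[(12.3, 4.23, 0.98), (12.35, 5.47, 0.97), (12.4, 6.43, 0.98)] now 12.45 z 290.61 F [ 0.1 -2.8  4.8]
```

{"fn": "carry_out", "kwargs": {"rows": [[[0,0,0,0,0,0,0],[0,0,0,0,0,0,0],[0,0,0,0,0,0,0],[0,0,0,0,0,0,0],[0,0,0,0,0,0,0]]]}}

```text
time: 12.95
tool_pos: [0.5827, -0.1305, 0.2906]
tool_rot: [-0.569, 0.571, 0.419, -0.419]
contact_force: [-0.5, -3.5, 5.9]
gripper_width: 0.002
```

```bash
python3 trk.py 1
```

```text
[(12.95, 17.52, 0.94)] now 13.0 z 290.63 F [-1.2 -3.1  5.1]
```

{"fn": "carry_out", "kwargs": {"rows": [[[0,0,0,0,0,0,0],[0,0,0,0,0,0,0],[0,0,0,0,0,0,0],[0,0,0,0,0,0,0],[0,0,0,0,0,0,0]]]}}

```text
time: 13.5
tool_pos: [0.5827, -0.1305, 0.2906]
tool_rot: [-0.569, 0.571, 0.419, -0.419]
contact_force: [-0.4, -3.3, 5.3]
gripper_width: 0.001
```

```bash
python3 trk.py 1
```

```text
[(13.5, 28.37, 0.92)] now 13.55 z 290.59 F [-0.9 -3.1  5.6]
```

{"fn": "carry_out", "kwargs": {"rows": [[[0,0,0,0,0,0,0],[0,0,0,0,0,0,0],[0,0,0,0,0,0,0],[0,0,0,0,0,0,0],[0,0,0,0,0,0,0]]]}}

```text
time: 14.05
tool_pos: [0.5828, -0.1305, 0.2906]
tool_rot: [-0.569, 0.571, 0.419, -0.419]
contact_force: [-0.3, -2.9, 5.6]
gripper_width: -0.001
```

{"fn": "carry_out", "kwargs": {"rows": [[[0,0,0,0,0,0,0],[0,0,0,0,0,0,0],[0,0,0,0,0,0,0],[0,0,0,0,0,0,0],[0,0,0,0,0,0,0]]]}}

```text
time: 14.55
tool_pos: [0.5827, -0.1305, 0.2906]
tool_rot: [-0.569, 0.571, 0.419, -0.419]
contact_force: [-0.6, -3.5, 5.5]
gripper_width: -0.003
```

```bash
python3 trk.py 1;  python3 - <<'E'
import cv2,glob,os
f=max(glob.glob("pics/p_*"),key=os.path.getmtime);print(f)
a=cv2.imread(f)[140:245,215:280];cv2.imwrite("pics/z4.png",cv2.resize(a,None,fx=5.7,fy=5.7,interpolation=2))
E
```

```text
[(14.55, 49.03, 0.9)] now 14.6 z 290.64 F [-0.3 -3.4  5. ]
pics/p_14.60.png
```

View pics/z4.png

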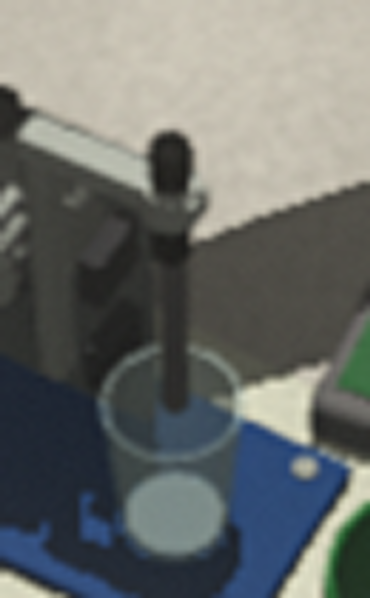

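```bash
python3 - <<'E'
from h import *
im=cv2.imread("pics/p_14.60.png")[195:245,225:265];cv2.imwrite("pics/z5.png",cv2.resize(im,None,fx=12,fy=12,interpolation=cv2.INTER_CUBIC))
ax=np.array([.5594,.0914]);c=np.array([1.0879,.5992]);h=(c-ax)/np.linalg.norm(c-ax)
print("v: near/far rim edges (r=33) for rim z")
for z in(.095,.1,.105,.11,.115): print(z,proj("scene",[*(ax+.033*h),z]).round(1),proj("scene",[*(ax-.033*h),z]).round(1))
print("floor near/far r=30")
for z in(.005,.01,.015,.02,.025): print(z,proj("scene",[*(ax+.03*h),z]).round(1),proj("scene",[*(ax-.03*h),z]).round(1))
print("tip near r=6")
for z in(.09,.095,.1,.105,.11): print(z,proj("scene",[*(ax+.006*h),z]).round(1))
E
```

```text
v: near/far rim edges (r=33) for rim z
0.095 [245.7 223.1] [245.3 202.6]
0.1 [245.7 222. ] [245.2 201.4]
0.105 [245.6 220.8] [245.2 200.3]
0.11 [245.6 219.7] [245.2 199.1]
0.115 [245.6 218.6] [245.2 198. ]
floor near/far r=30
0.005 [246. 241.] [245.7 222.8]
0.01 [246. 240.] [245.6 221.8]
0.015 [246. 239.] [245.6 220.8]
0.02 [246. 238.] [245.6 219.7]
0.025 [246. 237.] [245.6 218.7]
tip near r=6
0.09 [245.5 215.6]
0.095 [245.5 214.5]
0.1 [245.5 213.4]
0.105 [245.5 212.3]
0.11 [245.4 211.1]
```

View pics/z5.png

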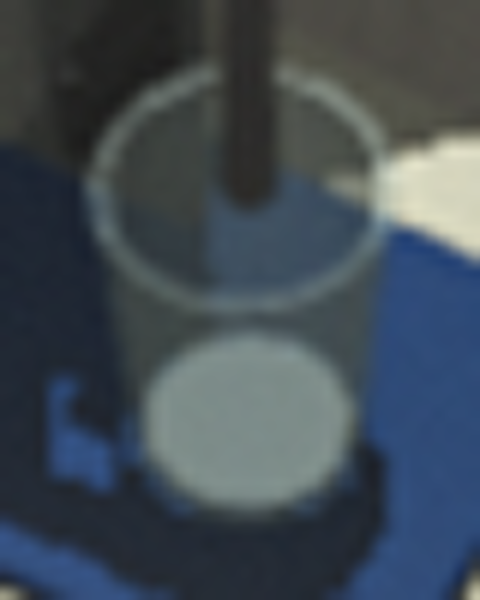

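{"fn": "carry_out", "kwargs": {"rows": [[[0,0,0,0,0,0,0],[0,0,0,0,0,0,0],[0,0,0,0,0,0,0],[0,0,0,0,0,0,0],[0,0,0,0,0,0,0]]]}}

```text
time: 15.1
tool_pos: [0.5827, -0.1305, 0.2906]
tool_rot: [-0.569, 0.571, 0.419, -0.419]
contact_force: [-1.1, -3.0, 5.0]
gripper_width: -0.002
```

{"fn": "carry_out", "kwargs": {"rows": [[[0,0,0,0,0,0,0],[0,0,0,0,0,0,0],[0,0,0,0,0,0,0],[0,0,0,0,0,0,0],[0,0,0,0,0,0,0]]]}}

```text
time: 15.6
tool_pos: [0.5827, -0.1305, 0.2906]
tool_rot: [-0.569, 0.571, 0.419, -0.419]
contact_force: [-0.2, -2.7, 5.3]
gripper_width: 0.003
```

{"fn": "carry_out", "kwargs": {"rows": [[[0,0,0,0,0,0,0],[0,0,0,0,0,0,0],[0,0,0,0,0,0,0],[0,0,0,0,0,0,0],[0,0,0,0,0,0,0]]]}}

```text
time: 16.1
tool_pos: [0.5828, -0.1305, 0.2906]
tool_rot: [-0.569, 0.571, 0.419, -0.419]
contact_force: [-0.7, -4.0, 5.3]
gripper_width: -0.004
```

```bash
python3 trk.py 1;  python3 - <<'E'
import cv2,glob,os,numpy as np
f=max(glob.glob("pics/p_*"),key=os.path.getmtime);print(f)
a=cv2.imread(f)
c=lambda im,y:cv2.resize(im[y:y+50,228:261],None,fx=12,fy=12,interpolation=2)
r=cv2.imread("pics/p_9.75.png")
cv2.imwrite("pics/z6.png",cv2.resize(np.hstack([c(r,140),c(a,165)]),None,fx=1,fy=1))
cv2.imwrite("pics/z7.png",c(a,195))
E
```

```text
[(16.1, 82.11, 0.71)] now 16.15 z 290.63 F [-0.  -2.7  5.4]
pics/p_16.15.png
```

View pics/z6.png

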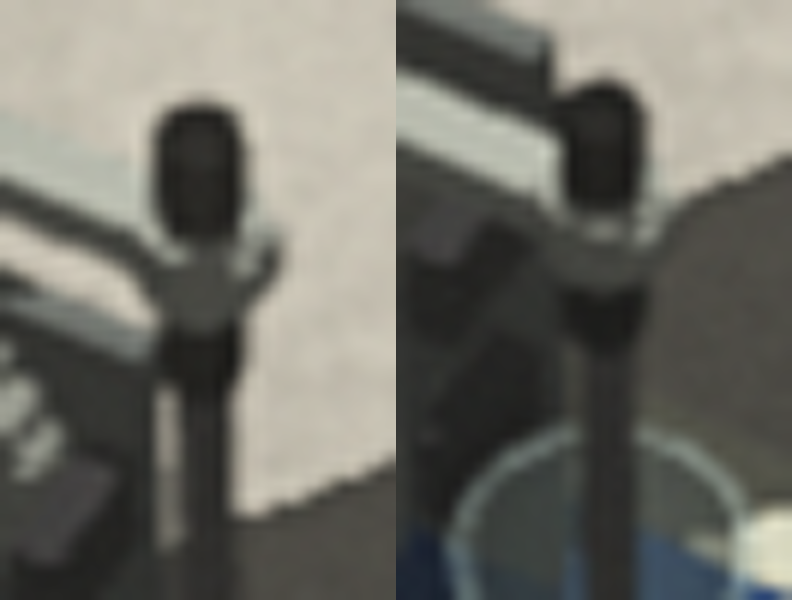

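View pics/z7.png

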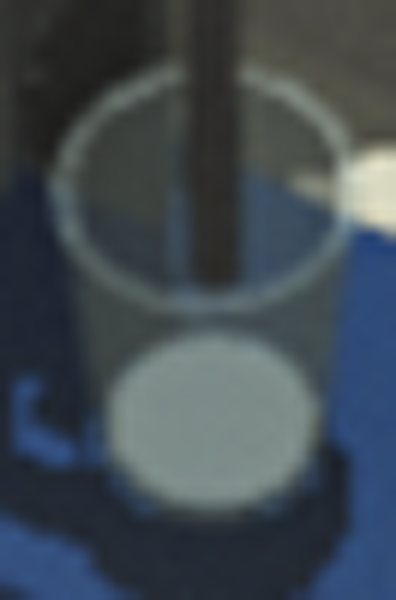

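{"fn": "carry_out", "kwargs": {"rows": [[[0,0,0,0,0,0,0],[0,0,0,0,0,0,0],[0,0,0,0,0,0,0],[0,0,0,0,0,0,0],[0,0,0,0,0,0,0]]]}}

```text
time: 16.65
tool_pos: [0.5827, -0.1305, 0.2906]
tool_rot: [-0.569, 0.571, 0.419, -0.419]
contact_force: [-0.7, -3.2, 5.3]
gripper_width: -0.003
```

{"fn": "carry_out", "kwargs": {"rows": [[[0,0,0,0,0,0,0],[0,0,0,0,0,0,0],[0,0,0,0,0,0,0],[0,0,0,0,0,0,0],[0,0,0,0,0,0,0]]]}}

```text
time: 17.15
tool_pos: [0.5828, -0.1305, 0.2906]
tool_rot: [-0.569, 0.571, 0.419, -0.419]
contact_force: [-1.2, -3.3, 5.2]
gripper_width: 0.001
```

```bash
python3 trk.py 1;  python3 - <<'E'
import cv2,glob,os,numpy as np
f=max(glob.glob("pics/p_*"),key=os.path.getmtime);print(f)
a=cv2.imread(f)
c=lambda im,y:cv2.resize(im[y:y+50,228:261],None,fx=12,fy=12,interpolation=2)
cv2.imwrite("pics/z8.png",np.hstack([c(a,172),c(a,195)]))
E
```

```text
[(17.15, 103.58, 0.64)] now 17.2 z 290.6 F [-1.  -3.9  5.1]
pics/p_17.20.png
```

View pics/z8.png

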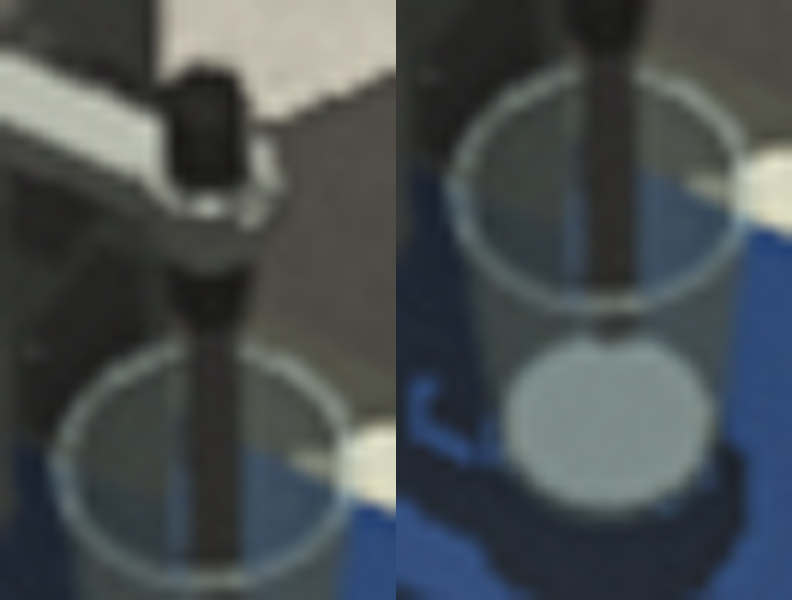

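{"fn": "carry_out", "kwargs": {"rows": [[[0,0,0,0,0,0,0],[0,0,0,0,0,0,0],[0,0,0,0,0,0,0],[0,0,0,0,0,0,0],[0,0,0,0,0,0,0]]]}}

```text
time: 17.7
tool_pos: [0.5828, -0.1305, 0.2906]
tool_rot: [-0.569, 0.571, 0.419, -0.419]
contact_force: [-0.2, -3.3, 5.3]
gripper_width: 0.0
```

{"fn": "carry_out", "kwargs": {"rows": [[[0,0,0,0,0,1,0],[0,0,0,0,0,0.7,0],[0,0,0,0,0,0.3,0],[0,0,0,0,0,0,0],[0,0,0,0,0,0,0]]]}}

```text
time: 18.2
tool_pos: [0.582, -0.1293, 0.3677]
tool_rot: [0.57, -0.569, -0.418, 0.419]
contact_force: [-0.4, -0.2, -1.1]
gripper_width: 0.002
```

```bash
python3 trk.py 1;  python3 - <<'E'
import cv2,glob,os,numpy as np
f=max(glob.glob("pics/p_*"),key=os.path.getmtime);print(f)
a=cv2.imread(f)
c=lambda im,y:cv2.resize(im[y:y+50,228:261],None,fx=12,fy=12,interpolation=2)
cv2.imwrite("pics/z9.png",np.hstack([c(a,172),c(a,195)]))
a=a[90:250,130:280];cv2.imwrite("pics/z10.png",cv2.resize(a,None,fx=3.7,fy=3.7,interpolation=2))
E
```

```text
[(18.2, 123.34, 0.63)] now 18.25 z 367.01 F [-0.1 -0.1 -0.8]
pics/p_18.25.png
```

View pics/z9.png

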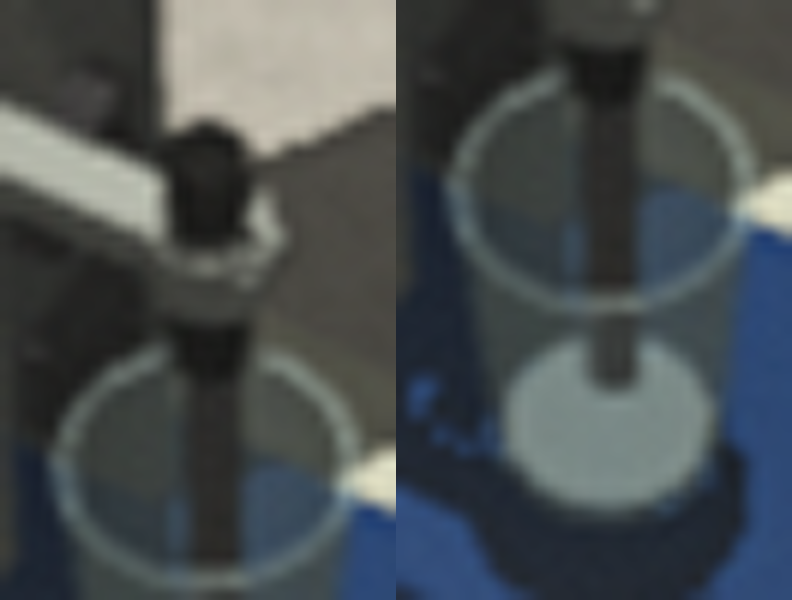

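View pics/z10.png

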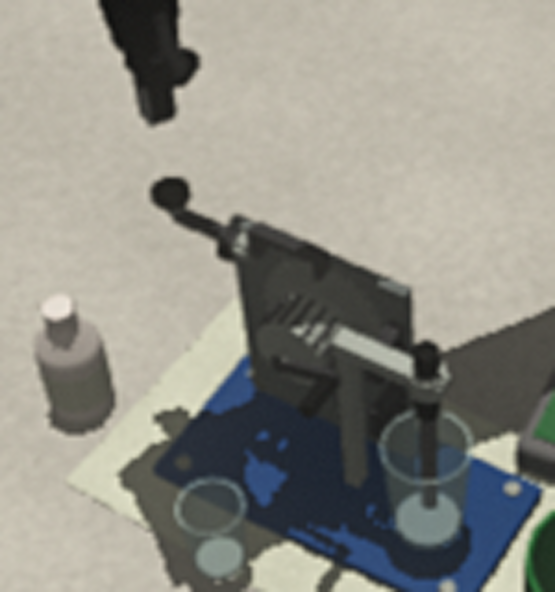

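{"fn": "carry_out", "kwargs": {"rows": [[[0,0,0,0,0,0.2,0],[0,0,0,0,0,0,0],[0,0,0,0,0,0,0],[0,0,0,0,0,0,0],[0,0,0,0,0,0,0]]]}}

```text
time: 18.75
tool_pos: [0.5823, -0.1294, 0.3774]
tool_rot: [0.57, -0.57, -0.419, 0.419]
contact_force: [0.4, 0.8, 0.1]
gripper_width: -0.0
```

{"fn": "carry_out", "kwargs": {"rows": [[[0,0,0,0,0,0,0],[0,0,0,0,0,0,0],[0,0,0,0,0,0,0],[0,0,0,0,0,0,0],[0,0,0,0,0,0,0]]]}}

```text
time: 19.25
tool_pos: [0.5824, -0.1295, 0.3777]
tool_rot: [0.57, -0.57, -0.419, 0.419]
contact_force: [-0.6, 0.0, 0.2]
gripper_width: 0.003
```

```bash
python3 trk.py 2;  python3 - <<'E'
from h import *
a=cv2.imread("pics/p_18.25.png").astype(int);s=state();b=cv2.imread(f"pics/p_{s['time']:.2f}.png").astype(int)
print(abs(a-b)[165:240,228:261].max())
w=grab_frame("wrist");s=state();cv2.imwrite("pics/wf.png",w);cv2.imwrite("pics/tf.png",cv2.resize(grab_frame("top")[110:240,200:400],None,fx=4,fy=4,interpolation=2))
E
```

```text
[(19.25, 123.35, 0.63), (19.3, 123.35, 0.63)] now 19.35 z 377.67 F [ 0.3  0.3 -0.1]
43
```

View pics/tf.png

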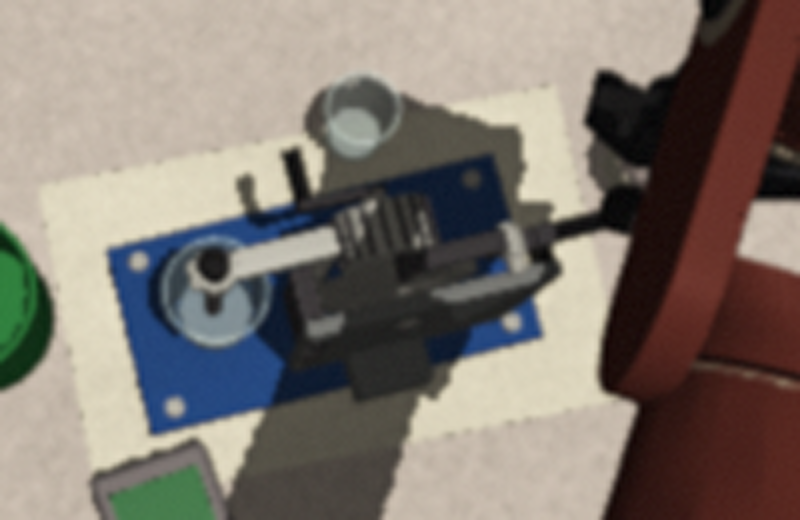

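```bash
python3 -c "
from plant import *
print(job_done())"
```

```text
the job is handed in; nothing more can be done
None
```

I pressed the pad down in small steps with the shut fingertips until the pawl came clear. The electrode then sank at about 19.8 mm/s. I released the pad quickly so the pawl dropped back, and handed the job in at about 19.5 s of the 45 s allowed.

- **Pad force:** the highest reading was 7.4 N, and I saw no sign of the pawl meeting its stop. The pad carried about 5 N while the electrode sank.
- **Where it stopped:** measured from the electrode's cap, it sank 117.8 mm, which is 15 teeth (117.75 mm). It stayed still for the following second, with the gripper clear of the pad at near-zero force.
- **Tip height:** the camera puts the tip about 21 mm above the beaker floor, between the 17 mm and 25 mm rest positions. I could not tell which of the two it is. Both are in the bottom third, and I saw no contact with the glass.

**Checks that disagreed:**
- The automatic tracker read 123.3 mm at the end. It had become biased (match score 0.63), so I used edge readings of the cap, which agreed with the measured speed.
- One image difference around the electrode (43 grey levels) between the last frames was probably a shadow moving; I did not confirm that.

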